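# Sort the plaster models and the jar into their trays

### The job

Sort the mixed things on the bench into the grey trays: the large jaw model goes in the large single tray, the two small jaw models go in the two-bay tray, one in each bay (either one in either bay), and the white jar goes in the round stand. Everything should end standing upright, flat on the floor of its tray inside the rim, and let go.

Things in the scene. Friction and masses are not known exactly. Their poses are not given: they have to be found in the camera images.
- large_model: large yellow plaster jaw model, a horseshoe of teeth on a solid base, standing teeth up, 56 x 65 x 37 mm (x, y, z), about 0.1 kg. Origin: centre of its underside; z up through the teeth. Solid: grip it across its 56 mm (x) width, low on the base. About 1.4 times as wide as the small models.
- small_model_1: small yellow plaster jaw model, a horseshoe of teeth on a solid faceted base, standing teeth up, 40 x 47 x 30 mm (x, y, z), about 0.06 kg. Origin: centre of its underside; z up through the teeth. Solid, slightly tapered: grip it across its 40 mm (x) width, low on the base. The two small models are alike.
- small_model_2: small yellow plaster jaw model, a horseshoe of teeth on a solid faceted base, standing teeth up, 40 x 46 x 29 mm (x, y, z), about 0.06 kg. Origin: centre of its underside; z up through the teeth. Solid, slightly tapered: grip it across its 40 mm (x) width, low on the base. The two small models are alike.
- jar: squat round white jar with a flat white screw cap and a pale label, standing upright, 52 mm in diameter, 42 mm high, about 0.1 kg. Origin: centre of its underside; z up. Grip the body, below the cap (within its lowest 30 mm), across its diameter at any yaw.
- large_tray: large grey single tray, fixed to the bench: 88 x 98 mm outside (x, y), one bay 80 x 90 mm inside. Origin: centre of its underside; z up. Floor 3 mm thick, rim 4 mm wide and its top 10 mm above the bench. A blank card holder on its -x side.
- small_tray: grey two-bay tray, fixed to the bench: 66 x 140 mm outside (x, y). Two bays side by side along its y, each 58 x 64 mm inside (x, y), their centres at y = +34 mm and -34 mm from the origin, a 4 mm wide divider between. Origin: centre of its underside; z up. Floor 3 mm thick, rim 4 mm wide; rim and divider tops 10 mm above the bench. A blank card holder below each bay on its -x side.
- jar_stand: low round grey stand, fixed to the bench: 82 mm outer diameter, a round well 74 mm in diameter inside. Origin: centre of its underside; z up. Floor 3 mm thick, rim 4 mm wide, its top 10 mm above the bench.
Things that resemble listed ones, but are neither listed nor needed, are in the scene too. Leave any pink look-alike of the small_model_2 alone.

How it is judged (in metres and radians):
At the end, for the whole second after the job is handed in: Along each tray axis the large model is within 15 mm of its tray's centre and each small model within 14 mm of a bay's centre, one per bay; the jar is within 13 mm of its stand's centre. Undersides at most 4 mm above the tray floor, all upright within 0.1 rad and at rest (x of large_model in the frame of large_tray between -0.015 and 0.015 m and y of large_model in the frame of large_tray between -0.015 and 0.015 m and z of large_model in the frame of large_tray between -0.001 and 0.007 m and linear speed of each of large_model, jar below 0.02 m/s and angle between each of large_model, jar's own z axis and vertical below 0.1 rad and (((x of small_model_1 in the frame of small_tray between -0.014 and 0.014 m and y of small_model_1 in the frame of small_tray between 0.02 and 0.048 m and z of small_model_1 in the frame of small_tray between -0.001 and 0.007 m and linear speed of small_model_1 below 0.02 m/s and angle between small_model_1's own z axis and vertical below 0.1 rad) and (x of small_model_2 in the frame of small_tray between -0.014 and 0.014 m and y of small_model_2 in the frame of small_tray between -0.048 and -0.02 m and z of small_model_2 in the frame of small_tray between -0.001 and 0.007 m and linear speed of small_model_2 below 0.02 m/s and angle between small_model_2's own z axis and vertical below 0.1 rad)) or ((x of small_model_1 in the frame of small_tray between -0.014 and 0.014 m and y of small_model_1 in the frame of small_tray between -0.048 and -0.02 m and z of small_model_1 in the frame of small_tray between -0.001 and 0.007 m and linear speed of small_model_1 below 0.02 m/s and angle between small_model_1's own z axis and vertical below 0.1 rad) and (x of small_model_2 in the frame of small_tray between -0.014 and 0.014 m and y of small_model_2 in the frame of small_tray between 0.02 and 0.048 m and z of small_model_2 in the frame of small_tray between -0.001 and 0.007 m and linear speed of small_model_2 below 0.02 m/s and angle between small_model_2's own z axis and vertical below 0.1 rad))) and horizontal distance between jar and jar_stand below 0.013 m and z of jar in the frame of jar_stand between -0.001 and 0.007 m); the robot touches nothing.
It also fails if it takes over 115 s, if anything falls off the work surface, if the arm or the gripper's body presses on something with over 40 N, if the wrist force passes 120 N, or if a joint passes its speed limit or range.

### The arm

A 7-joint arm with a two-finger parallel gripper is mounted at the origin on a cart in front of the work surface, level with it; the furniture and walls round the work are solid. World frame = base frame: x ahead of the robot, y to its left, z up, the work surface at z = 0. Lengths are in m, angles in degrees, forces in N, time in s.
With the tool pointing down it reaches from about 0.425 to 1.025 m from the base axis. Payload 9.4 kg.
Tool frame: the origin (TCP) lies midway between the tips of the shut fingers; the grasp point (between the pads) lies 19 mm behind it; z points along the fingers, y is the direction in which the jaws open and shut (so a half turn about z gives the same grasp; the last joint's range is limited). The gripper opens to 85 mm and grips with 20 to 120 N. Pads are 22 mm wide; open, the fingers measure 114 mm over their backs; the gripper's body (76 mm by 85 mm) begins 54 mm behind the grasp point. The pads swing forward as they close: fully open they stand 13 mm farther back than shut.
Start: joints at [68.371, 34.337, -0.143, 91.639, 0.103, 54.024, -4.572], TCP at [0.215, -0.692, 0.231] pointing down, gripper open.
Joint ranges: [-147.43, 147.43], [-19.82, 112.94], [-74.19, 73.91], [6.32, 146.72], [-59.91, 239.91], [6.04, 106.73], [-150.56, 150.56]. Speed limits (degrees/s): [127.2, 127.2, 172.46, 172.46, 180, 180, 180].

### API

Orientations are given as a 3x3 rotation matrix whose columns are the frame's x, y, z axes.
In Python, from rig import bot gives the robot as it stands. The module is installed in compiled form; this text tells all that it offers.
- The arm moves only by the tool carry_out, never from a script. Its argument "increments" is a list of rows, each an object of numbers: "dx", "dy", "dz": the shift along the world's x, y, z in mm; "spin": the turn about the world's z in degrees; "claw": the finger opening in mm, from 0 to 85.4. A call has exactly 5 rows; each row is the pose to reach, as a shift and turn from the pose commanded when the call began; what a row does not reach only later rows make up. A row lasts 1/12 s, in which the tool goes at most 41.7 mm and 7.16 degrees, less where a joint would pass 70% of its speed; a pose out of reach is approached as far as the arm can. A call with a gripper value outside its range is refused whole. The fingers move at their own pace and stop on an object; "force" is the grip in N (left out, the last holds). Time passes only in rows, so rows that repeat a pose let the fingers close, or fill a call up. It gives the time, the measured TCP pose, the force and the opening at its end, in the units of the state.
- bot.get_obs(): the state, without advancing time (a new reading comes with each control period).
- bot.read_camera(name): name is "scene" or "top" or "wrist"; returns a dict with "image" (480x640x3 uint8, red, green, blue), "intrinsics" (3x3 intrinsics, pixels), "xyz" and "orientation" of the camera in the world. Camera axes: x right, y down, z forward; pixel columns grow to the right and rows downward; lengths in m; the calibration is good to about 2 mm. A picture is of the moment at which its call begins. There is no depth.
- bot.sign_off(): hands the job in, once; it reports no verdict.
The state is a dict: "time": time; "qpos": joint angles; "dq": joint speeds; "effort": joint torques, N m; "position": TCP position; "eef_rot": TCP orientation; "contact_force": force on the tool from outside, world axes, zero at the start; "wrist_torque": the same for the moment, N m; "opening": finger opening in m.
Only numpy, scipy, OpenCV 4.12 (cv2) and the standard library are available. Lean on these libraries where they do the work, as an engineer would, in place of code of your own. Each camera call takes 0.05 s, during which the arm holds its last target.

## Working session

There is one attempt and no reset: what is moved stays moved. The work goes in short steps, Python scripts to look and compute and a tool call to move; the robot and the scene stay as the last step left them, time stands still between calls to the robot, and variables do not carry over. Pictures are saved under pics/ and viewed, and the job is handed in when it is done.

Besides the shell and the picture viewer there is one more tool, called as name(argument=value, ...), one argument or row to a line, values as JSON. carry_out: Moves the arm, as the interface text tells. Its arguments: {"type":"object","properties":{"increments":{"type":"array"},"force":{"type":"number"}},"required":["increments"]}

```bash
mkdir -p pics; ls; python3 - <<'E'
from rig import bot
import cv2,numpy as np
o=bot.get_obs()
for k,v in o.items(): print(k,np.round(v,4).tolist())
for n in ["scene","top","wrist"]:
    c=bot.read_camera(n); cv2.imwrite(f"pics/{n}0.png",c["image"][:,:,::-1])
    print(n,np.round(c["intrinsics"],1).tolist(),np.round(c["xyz"],4).tolist(),np.round(c["orientation"],4).tolist())
E
```

```text
pics
time 0.0
qpos [68.3719, 34.3865, -0.1457, 91.6807, 0.1015, 54.0262, -4.5708]
dq [-0.08, -0.0504, 0.1057, 0.0216, -0.0231, 0.0501, -0.0057]
effort [0.0016, -77.6467, 1.5657, -25.801, 0.0125, 0.0088, 0.0]
position [0.2146, -0.692, 0.2304]
eef_rot [[0.9551, 0.2963, -0.0006], [0.2963, -0.9551, 0.0015], [-0.0001, -0.0016, -1.0]]
contact_force [-0.014, 0.2711, 0.2009]
wrist_torque [0.0287, -0.0142, 0.0022]
opening 0.0854
scene [[466.3, 0.0, 317.9], [0.0, 466.3, 241.8], [0.0, 0.0, 1.0]] [0.0308, 0.4394, 0.6709] [[-0.5006, -0.6256, 0.5984], [-0.8657, 0.3636, -0.344], [-0.0024, -0.6902, -0.7236]]
top [[540.3, 0.0, 319.5], [0.0, 540.3, 242.6], [0.0, 0.0, 1.0]] [0.4362, 0.1441, 0.937] [[-0.0, -0.9922, 0.1243], [-0.9997, 0.003, 0.0242], [-0.0244, -0.1243, -0.9919]]
wrist [[363.6, 0.0, 322.8], [0.0, 363.6, 237.0], [0.0, 0.0, 1.0]] [0.2859, -0.6699, 0.3735] [[0.2967, -0.9122, -0.2827], [-0.955, -0.2836, -0.087], [-0.0008, 0.2958, -0.9553]]
```

View pics/top0.png

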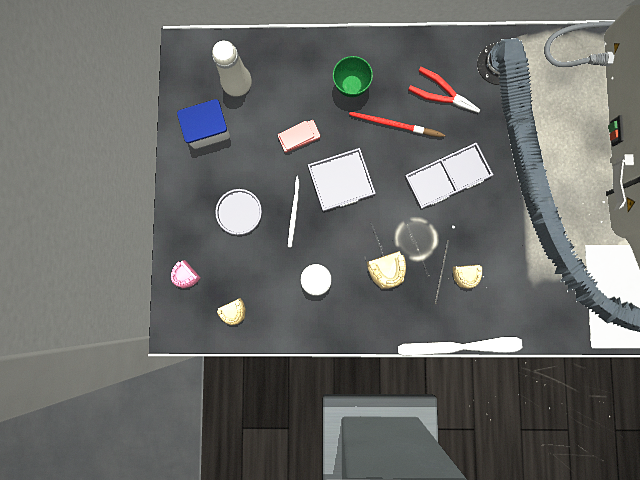

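View pics/scene0.png

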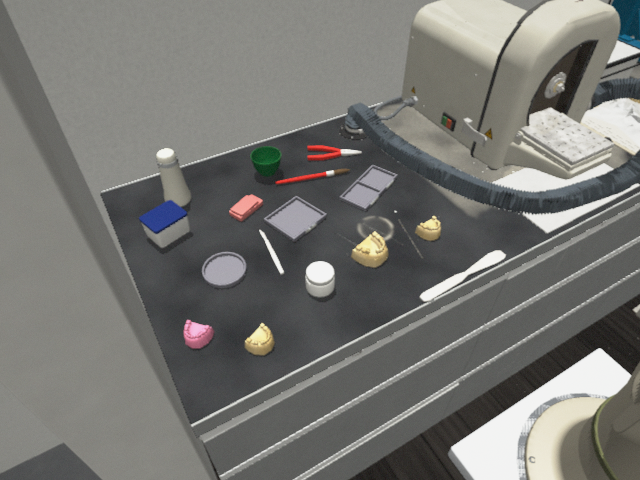

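View pics/wrist0.png

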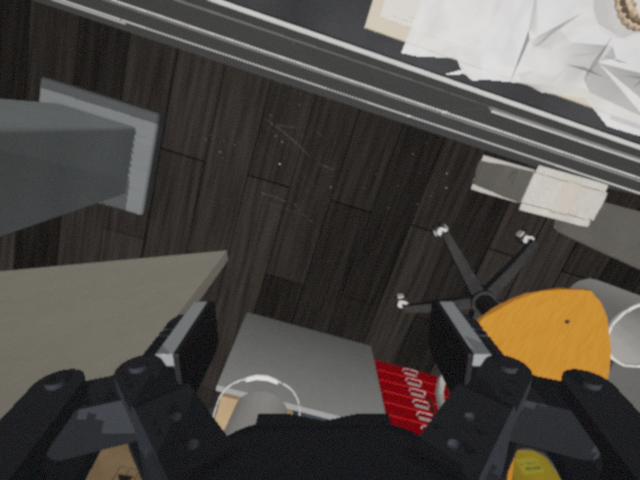

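The top view shows the yellow models at (387,270) large, (231,312) small and (467,274) small. The pink decoy is at (184,275) and the jar at (316,280). Possible confusions are the pink model for a small model, the pale bottle (225,55) for the jar, and the blue-lid box (203,120), which is in none of the descriptions. The trays are the large one at (341,180), the two-bay one at (449,175) and the stand at (238,212). Next are close crops and measurements.

```bash
cat > h.py <<'E'
import numpy as np,cv2
def ray(c,uv,z):
    uv=np.atleast_2d(np.asarray(uv,float)); K=c["intrinsics"];R=np.array(c["orientation"]);p=np.array(c["xyz"])
    d=np.c_[(uv[:,0]-K[0][2])/K[0][0],(uv[:,1]-K[1][2])/K[1][1],np.ones(len(uv))]@R.T
    return p+d*((z-p[2])/d[:,2])[:,None]
def big(m):
    cs,_=cv2.findContours(m,cv2.RETR_EXTERNAL,cv2.CHAIN_APPROX_NONE); return sorted(cs,key=cv2.contourArea)[::-1]
def mask(im,lo,hi):
    return cv2.inRange(cv2.cvtColor(im,cv2.COLOR_RGB2HSV),lo,hi)
E
python3 - <<'E'
from rig import bot
from h import *
c=bot.read_camera("top"); im=c["image"]; s=bot.read_camera("scene")
m=mask(im,(12,60,90),(35,255,255)); m[:,510:]=0
for k in big(m)[:4]:
    P=ray(c,k[:,0,:],0.015)[:,:2].astype(np.float32)*1000
    (x,y),(w,h),a=cv2.minAreaRect(P); print("yel",k[:,0].mean(0).round(),np.round([x,y,w,h,a],1),cv2.contourArea(P).round())
g=mask(im,(0,0,130),(179,60,255)); g[:,500:]=0
for k in big(g)[:14]:
    P=ray(c,k[:,0,:],0.010)[:,:2].astype(np.float32)*1000
    print("gry",k[:,0].mean(0).round(),np.round(np.hstack([*map(np.atleast_1d,cv2.minAreaRect(P))],),1) if 0 else cv2.minAreaRect(P), cv2.minEnclosingCircle(P))
t=np.vstack([np.hstack([cv2.resize(im[y-35:y+35,x-35:x+35],(260,260),interpolation=cv2.INTER_CUBIC) for x,y in r]) for r in [((387,270),(231,312),(467,274)),((316,280),(184,275),(449,175))]])
cv2.imwrite("pics/crop1.png",t[:,:,::-1])
im=s["image"]
t=np.vstack([np.hstack([cv2.resize(im[y-35:y+35,x-35:x+35],(260,260),interpolation=cv2.INTER_CUBIC) for x,y in r]) for r in [((370,250),(260,340),(429,229)),((320,280),(198,334),(370,188))]])
cv2.imwrite("pics/crop2.png",t[:,:,::-1])
E
```

```text
Traceback (most recent call last):
AttributeError: 'float' object has no attribute 'round'
```

```bash
cat > m1.py <<'E'
from rig import bot
from h import *
c=bot.read_camera("top"); im=c["image"]; s=bot.read_camera("scene")
m=mask(im,(12,60,90),(35,255,255)); m[:,510:]=0
for k in big(m)[:4]:
    P=ray(c,k[:,0,:],0.015)[:,:2].astype(np.float32)*1000
    (x,y),(w,h),a=cv2.minAreaRect(P); print("yel",k[:,0].mean(0).round(),np.round([x,y,w,h,a],1),cv2.contourArea(P))
g=mask(im,(0,0,130),(179,60,255)); g[:,500:]=0; g[350:]=0;g[:28]=0
for k in big(g)[:9]:
    P=ray(c,k[:,0,:],0.010)[:,:2].astype(np.float32)*1000
    (x,y),(w,h),a=cv2.minAreaRect(P);(u,v),r=cv2.minEnclosingCircle(P)
    print("gry",k[:,0].mean(0).round(),np.round([x,y,w,h,a],1),"circ",np.round([u,v,r],1))
t=np.vstack([np.hstack([cv2.resize(im[y-35:y+35,x-35:x+35],(260,260),interpolation=cv2.INTER_CUBIC) for x,y in r]) for r in [((387,270),(231,312),(467,274)),((316,280),(184,275),(449,175))]])
cv2.imwrite("pics/crop1.png",t[:,:,::-1])
im=s["image"]
t=np.vstack([np.hstack([cv2.resize(im[y-35:y+35,x-35:x+35],(260,260),interpolation=cv2.INTER_CUBIC) for x,y in r]) for r in [((370,250),(260,340),(429,229)),((320,280),(198,334),(370,188))]])
cv2.imwrite("pics/crop2.png",t[:,:,::-1])
E
python3 m1.py
```

```text
yel [390. 270.] [499.8  50.2  51.1  65.    9.9] 1396.371890228038
yel [233. 313.] [431.  312.8  35.5  46.8  33.8] 622.8561892607249
yel [466. 278.] [489.  -80.   49.6  29.   72.5] 589.9319702605717
yel [433. 132.] [746.5 -34.   36.9  10.4  77.7] 252.37281805553357
gry [ 98. 189.] [6.458e+02 5.636e+02 5.500e+02 2.123e+02 1.000e-01] circ [645.8 543.7 288.1]
gry [449. 176.] [670.3 -59.9  68.1 139.   25.1] circ [671.7 -59.4  76.5]
gry [341. 179.] [664.2 128.5  90.   97.2  18.1] circ [665.4 128.6  64.2]
gry [238. 211.] [608.6 309.1  80.3  80.1  64.3] circ [608.5 309.3  40.8]
gry [234.  75.] [852.8 319.9  67.3  54.3  22.8] circ [856.1 321.   37.1]
gry [315. 279.] [489.7 174.5  51.5  51.4  89.9] circ [489.4 173.6  26.8]
gry [451. 345.] [ 3.818e+02 -5.000e+01  1.980e+01  1.694e+02  1.000e-01] circ [381.8 -50.   85.3]
gry [299. 135.] [746.7 204.8  36.3  68.7  23. ] circ [744.3 204.   36.8]
gry [224.  53.] [901.3 339.5  46.   47.9  89.3] circ [901.  339.9  24.8]
```

View pics/crop1.png

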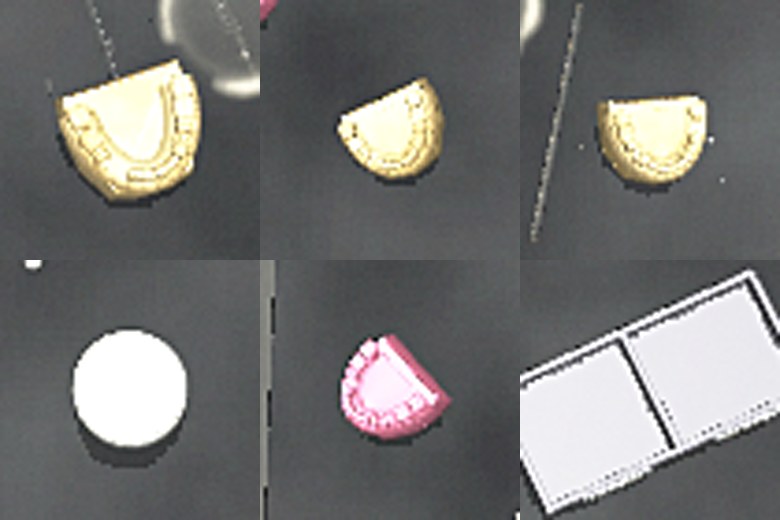

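View pics/crop2.png

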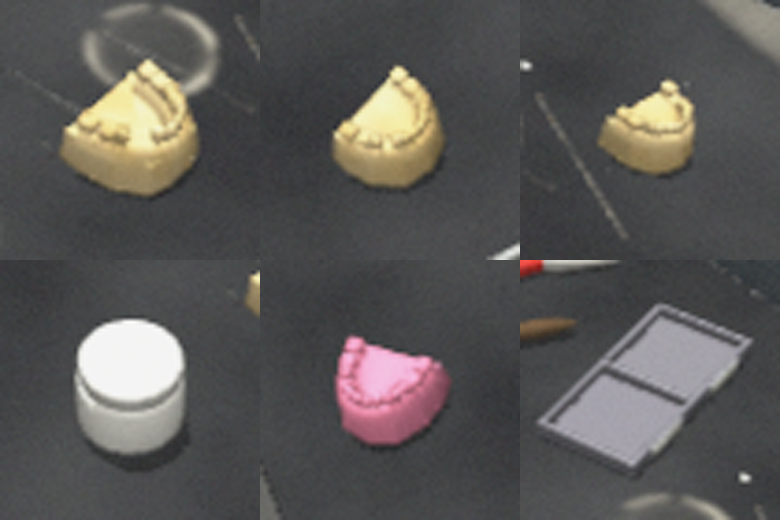

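Crops confirm the choice: two yellow small models, one large, one round white jar, and the pink one to be left alone. The yellow mask was patchy, so I'm refining it for orientation.

```bash
cat > m2.py <<'E'
from rig import bot
from h import *
import sys
names={"top":[("L",387,270,.02),("S1",231,312,.015),("S2",467,274,.015)],"scene":[("L",370,250,.02),("S1",260,340,.015),("S2",429,229,.015)]}
for n in names:
    c=bot.read_camera(n); im=c["image"].astype(int)
    m=((im[...,0]-im[...,2]>18)&(im[...,0]>85)).astype(np.uint8)*255
    big_=cv2.resize(c["image"],None,fx=1,fy=1)
    for nm,u,v,z in names[n]:
        w=np.zeros_like(m); w[v-30:v+30,u-30:u+30]=m[v-30:v+30,u-30:u+30]
        k=big(w)[0]; H=cv2.convexHull(k)[:,0,:]
        for zz in (0,.03 if nm!="L" else .037):
            P=ray(c,H,zz)[:,:2]*1000
            (x,y),(a,b),t=cv2.minAreaRect(P.astype(np.float32))
            print(n,nm,zz,"rect",np.round([x,y,a,b,t],1),end=" ")
        # longest hull edges at top height
        d=np.diff(np.r_[P,P[:1]],axis=0); L=np.hypot(*d.T); i=np.argsort(-L)[:3]
        print("edges",[(round(L[j]),round(np.degrees(np.arctan2(d[j,1],d[j,0]))%180)) for j in i])
        # caliper widths
        print("   widths",[(a,round(float(np.ptp(P@[np.cos(np.radians(a)),np.sin(np.radians(a))])))) for a in range(0,180,15)])
E
python3 m2.py
```

```text
top L 0 rect [504.2  47.4  55.7  66.5  18.3] top L 0.037 rect [501.6  51.2  53.5  63.8  18.3] edges [(48, 108), (21, 45), (18, 179)]
   widths [(0, 62), (15, 55), (30, 59), (45, 65), (60, 68), (75, 66), (90, 63), (105, 64), (120, 65), (135, 65), (150, 69), (165, 67)]
top S1 0 rect [431.3 316.1  37.6  48.5  29.8] top S1 0.03 rect [431.4 310.6  36.4  46.9  29.8] edges [(40, 120), (12, 173), (11, 20)]
   widths [(0, 43), (15, 41), (30, 36), (45, 42), (60, 46), (75, 47), (90, 47), (105, 47), (120, 47), (135, 47), (150, 47), (165, 46)]
top S2 0 rect [494.4 -88.9  39.9  51.3   4.9] top S2 0.03 rect [492.5 -81.5  38.6  49.6   4.9] edges [(38, 95), (19, 9), (14, 76)]
   widths [(0, 40), (15, 42), (30, 47), (45, 49), (60, 50), (75, 50), (90, 50), (105, 50), (120, 51), (135, 50), (150, 48), (165, 43)]
scene L 0 rect [514.   33.2  66.3 100.2  17. ] scene L 0.037 rect [487.4  55.6  62.6  94.7  17. ] edges [(57, 138), (36, 107), (30, 39)]
   widths [(0, 77), (15, 64), (30, 65), (45, 66), (60, 77), (75, 89), (90, 95), (105, 95), (120, 93), (135, 92), (150, 91), (165, 87)]
scene S1 0 rect [437.3 314.6  46.8  55.   22.7] scene S1 0.03 rect [419.1 320.2  44.7  52.6  22.7] edges [(33, 113), (17, 60), (13, 167)]
   widths [(0, 55), (15, 48), (30, 45), (45, 46), (60, 47), (75, 47), (90, 48), (105, 51), (120, 54), (135, 57), (150, 57), (165, 58)]
scene S2 0 rect [501.9 -98.   52.   69.    6.6] scene S2 0.03 rect [480.8 -74.   49.7  66.    6.6] edges [(34, 140), (34, 97), (16, 177)]
   widths [(0, 54), (15, 49), (30, 48), (45, 48), (60, 53), (75, 59), (90, 63), (105, 69), (120, 73), (135, 74), (150, 70), (165, 64)]
```

Model gripping axes (across the flat back) are at about 18° for the large, 30° for S1 and 5° for S2. Fingers are thicker than the tray gaps, so I'll grip with the tips about 8 mm above each underside and set them down just over the rims. S2 comes first.

carry_out(
  increments=[
    {"dx": 17, "dy": 37, "dz": 0, "spin": 5, "claw": 85},
    {"dx": 34, "dy": 74, "dz": 0, "spin": 10, "claw": 85},
    {"dx": 51, "dy": 111, "dz": 0, "spin": 15, "claw": 85},
    {"dx": 68, "dy": 148, "dz": 0, "spin": 20, "claw": 85},
    {"dx": 85, "dy": 185, "dz": 0, "spin": 25, "claw": 85},
  ],
  force=30,
)

```text
time: 0.87
position: [0.3003, -0.5057, 0.2315]
eef_rot: [[0.738, 0.675, 0.0], [0.675, -0.738, -0.0], [-0.0, 0.0, -1.0]]
contact_force: [0.4, -0.0, 0.8]
opening: 0.0847
```

carry_out(
  increments=[
    {"dx": 17, "dy": 37, "dz": 0, "spin": 5, "claw": 85},
    {"dx": 34, "dy": 74, "dz": 0, "spin": 10, "claw": 85},
    {"dx": 51, "dy": 111, "dz": 0, "spin": 15, "claw": 85},
    {"dx": 68, "dy": 148, "dz": 0, "spin": 20, "claw": 85},
    {"dx": 85, "dy": 185, "dz": 0, "spin": 25, "claw": 85},
  ],
)

```text
time: 1.28
position: [0.3853, -0.3208, 0.2317]
eef_rot: [[0.383, 0.924, 0.001], [0.924, -0.383, -0.001], [-0.0, 0.001, -1.0]]
contact_force: [0.7, 0.3, 0.3]
opening: 0.0851
```

carry_out(
  increments=[
    {"dx": 17, "dy": 37, "dz": 0, "spin": 5, "claw": 85},
    {"dx": 34, "dy": 74, "dz": 0, "spin": 10, "claw": 85},
    {"dx": 51, "dy": 111, "dz": 0, "spin": 15, "claw": 85},
    {"dx": 68, "dy": 148, "dz": 0, "spin": 20, "claw": 85},
    {"dx": 80, "dy": 185, "dz": 0, "spin": 25, "claw": 85},
  ],
)

```text
time: 1.7
position: [0.4661, -0.1355, 0.2317]
eef_rot: [[-0.043, 0.999, 0.002], [0.999, 0.043, -0.0], [-0.0, 0.002, -1.0]]
contact_force: [1.6, -1.4, 0.4]
opening: 0.0853
```

carry_out(
  increments=[
    {"dx": 12, "dy": 22, "dz": -20, "spin": 1, "claw": 75},
    {"dx": 27, "dy": 50, "dz": -40, "spin": 2.5, "claw": 75},
    {"dx": 27, "dy": 50, "dz": -75, "spin": 2.5, "claw": 75},
    {"dx": 27, "dy": 50, "dz": -100, "spin": 2.5, "claw": 75},
    {"dx": 27, "dy": 50, "dz": -110, "spin": 2.5, "claw": 75},
  ],
)

```text
time: 2.12
position: [0.4908, -0.0867, 0.1187]
eef_rot: [[-0.084, 0.996, -0.003], [0.996, 0.084, 0.001], [0.001, -0.003, -1.0]]
contact_force: [-0.4, -0.6, 0.7]
opening: 0.0751
```

```bash
cat > w.py <<'E'
from rig import bot
from h import *
import sys
o=bot.get_obs(); print(np.round(o["position"],4), "jaw",np.degrees(np.arctan2(o["eef_rot"][1][1],o["eef_rot"][0][1])).round(1),"open",round(o["opening"],4),"q7",round(o["qpos"][6],1),"t",o["time"])
for n in sys.argv[2:]:
    c=bot.read_camera(n); im=c["image"].copy()
    if n=="wrist":
        R=np.array(c["orientation"]);p=np.array(c["xyz"]);K=np.array(c["intrinsics"])
        for z,col in ((0,(255,0,0)),(.02,(0,255,0))):
            q=R.T@(np.array([o["position"][0],o["position"][1],z])-p); u=K@q; u=u[:2]/u[2]
            cv2.drawMarker(im,tuple(int(v) for v in u),col,cv2.MARKER_CROSS,14,1)
    cv2.imwrite(f"pics/{sys.argv[1]}_{n}.png",im[:,:,::-1])
E
python3 w.py a1 wrist
```

```text
[ 0.4908 -0.0867  0.1187] jaw 4.8 open 0.0751 q7 -14.7 t 2.1167
```

View pics/a1_wrist.png

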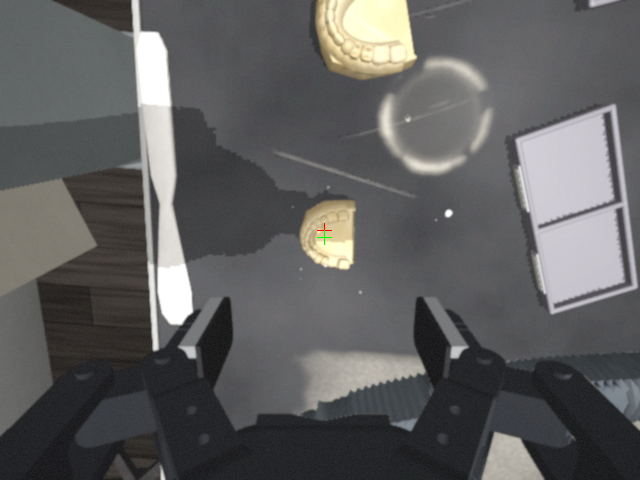

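The model is centred at (328,235), on the TCP cross, with its back edge square to the jaws. Descending.

carry_out(
  increments=[
    {"dx": 0, "dy": 0, "dz": -35, "spin": 0, "claw": 75},
    {"dx": 0, "dy": 0, "dz": -70, "spin": 0, "claw": 75},
    {"dx": 0, "dy": 0, "dz": -98, "spin": 0, "claw": 75},
    {"dx": 0, "dy": 0, "dz": -112, "spin": 0, "claw": 75},
    {"dx": 0, "dy": 0, "dz": -116, "spin": 0, "claw": 75},
  ],
)

```text
time: 2.58
position: [0.4917, -0.0878, 0.0041]
eef_rot: [[-0.082, 0.997, -0.002], [0.997, 0.082, -0.001], [-0.0, -0.002, -1.0]]
contact_force: [-0.7, 0.4, 1.0]
opening: 0.0751
```

carry_out(
  increments=[
    {"claw": 60},
    {"claw": 50},
    {"claw": 42},
    {"claw": 36},
    {"claw": 30},
  ],
)

```text
invalid input at $.increments[0]: expected keys dx, dy, dz, spin, claw
```

carry_out(
  increments=[
    {"claw": 30},
    {"claw": 30},
    {"claw": 30},
    {"claw": 30},
    {"claw": 30},
  ],
)

```text
invalid input at $.increments[0]: expected keys dx, dy, dz, spin, claw
```

```bash
python3 w.py a2 wrist scene
```

```text
[ 0.4917 -0.0878  0.0041] jaw 4.7 open 0.0751 q7 -22.5 t 2.5833
```

View pics/a2_wrist.png

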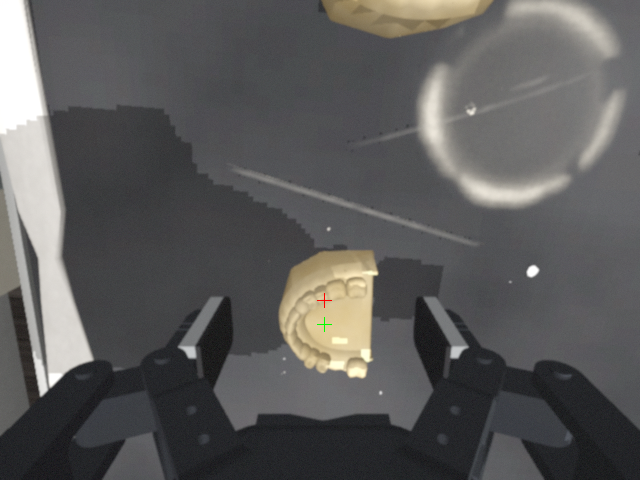

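View pics/a2_scene.png

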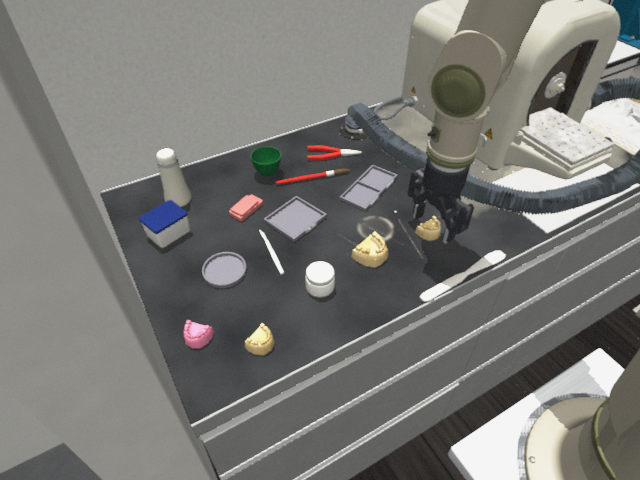

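The model sits between the fingers, with its base around (328,303). Closing with full rows.

carry_out(
  increments=[
    {"dx": 0, "dy": 0, "dz": 0, "spin": 0, "claw": 60},
    {"dx": 0, "dy": 0, "dz": 0, "spin": 0, "claw": 50},
    {"dx": 0, "dy": 0, "dz": 0, "spin": 0, "claw": 42},
    {"dx": 0, "dy": 0, "dz": 0, "spin": 0, "claw": 34},
    {"dx": 0, "dy": 0, "dz": 0, "spin": 0, "claw": 30},
  ],
)

```text
time: 3.1
position: [0.4927, -0.0878, 0.0068]
eef_rot: [[-0.082, 0.997, 0.003], [0.997, 0.082, -0.0], [-0.001, 0.003, -1.0]]
contact_force: [-0.4, -0.0, 11.4]
opening: 0.0375
```

carry_out(
  increments=[
    {"dx": 0, "dy": 0, "dz": 0, "spin": 0, "claw": 30},
    {"dx": 0, "dy": 0, "dz": 0, "spin": 0, "claw": 30},
    {"dx": 0, "dy": 0, "dz": 10, "spin": 0, "claw": 30},
    {"dx": 0, "dy": 0, "dz": 20, "spin": 0, "claw": 30},
    {"dx": 0, "dy": 0, "dz": 40, "spin": 0, "claw": 30},
  ],
)

```text
time: 3.52
position: [0.4913, -0.0873, 0.0452]
eef_rot: [[-0.083, 0.997, -0.001], [0.997, 0.083, 0.0], [0.0, -0.001, -1.0]]
contact_force: [-0.1, 0.1, -0.9]
opening: 0.0371
```

```bash
python3 w.py a3 wrist scene
```

```text
[ 0.4913 -0.0873  0.0452] jaw 4.8 open 0.0371 q7 -20.6 t 3.5167
```

View pics/a3_wrist.png

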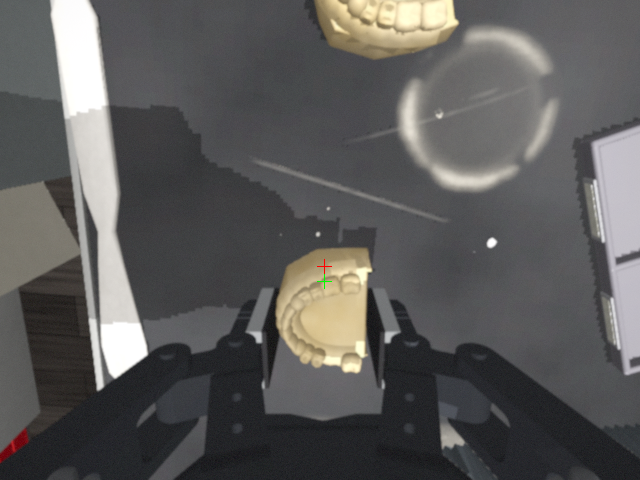

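Held at 37 mm opening. Moving to the −y bay.

carry_out(
  increments=[
    {"dx": 25, "dy": 0, "dz": 15, "spin": 4, "claw": 30},
    {"dx": 64, "dy": -2, "dz": 20, "spin": 10, "claw": 30},
    {"dx": 104, "dy": -3, "dz": 20, "spin": 15, "claw": 30},
    {"dx": 144, "dy": -4, "dz": 20, "spin": 20, "claw": 30},
    {"dx": 180, "dy": -5, "dz": 20, "spin": 20, "claw": 30},
  ],
)

```text
time: 4.03
position: [0.674, -0.0935, 0.0657]
eef_rot: [[-0.422, 0.907, 0.001], [0.907, 0.422, 0.0], [-0.001, 0.001, -1.0]]
contact_force: [0.3, 0.2, 0.3]
opening: 0.0374
```

carry_out(
  increments=[
    {"dx": 14, "dy": 0, "dz": -5, "spin": 0, "claw": 30},
    {"dx": 14, "dy": 0, "dz": -20, "spin": 0, "claw": 30},
    {"dx": 14, "dy": 0, "dz": -30, "spin": 0, "claw": 30},
    {"dx": 14, "dy": 0, "dz": -34, "spin": 0, "claw": 30},
    {"dx": 14, "dy": 0, "dz": -35, "spin": 0, "claw": 30},
  ],
)

```text
time: 4.45
position: [0.6834, -0.0925, 0.0285]
eef_rot: [[-0.419, 0.908, -0.004], [0.908, 0.419, -0.0], [0.001, -0.004, -1.0]]
contact_force: [-0.0, -0.8, 0.3]
opening: 0.0373
```

```bash
python3 w.py a4 wrist scene
```

```text
[ 0.6834 -0.0925  0.0285] jaw 24.8 open 0.0373 q7 0.3 t 4.45
```

View pics/a4_wrist.png

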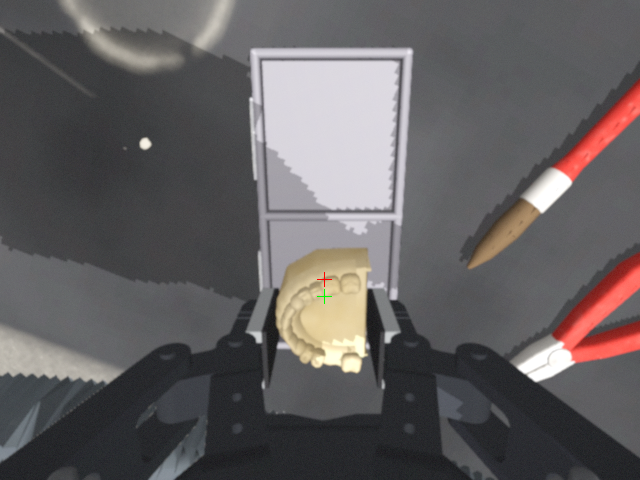

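View pics/a4_scene.png

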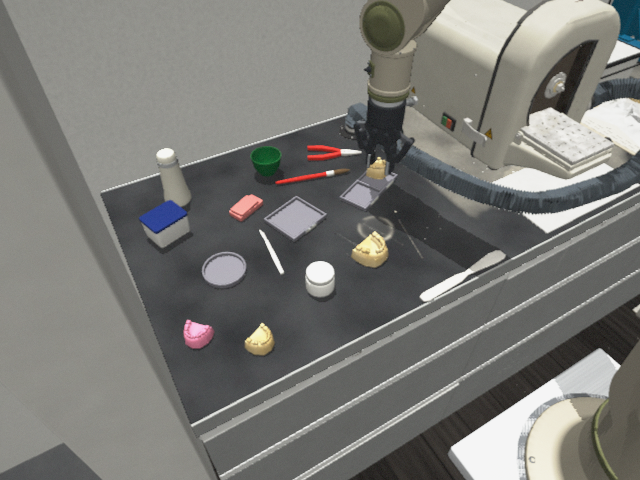

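The tray sits square in the wrist view, with the bay centre near (331,286) against the TCP at (324,280). That is a couple of mm and still settling. Lowering.

carry_out(
  increments=[
    {"dx": 1, "dy": 0, "dz": -8, "spin": 0, "claw": 30},
    {"dx": 1, "dy": 0, "dz": -14, "spin": 0, "claw": 30},
    {"dx": 1, "dy": 0, "dz": -17, "spin": 0, "claw": 30},
    {"dx": 1, "dy": 0, "dz": -18, "spin": 0, "claw": 30},
    {"dx": 1, "dy": 0, "dz": -18, "spin": 0, "claw": 30},
  ],
)

```text
time: 4.97
position: [0.6865, -0.0924, 0.0119]
eef_rot: [[-0.418, 0.908, -0.001], [0.908, 0.418, -0.0], [0.0, -0.001, -1.0]]
contact_force: [0.1, 0.3, 0.0]
opening: 0.0374
```

```bash
python3 w.py a5 wrist; python3 -c "
from rig import bot;print(bot.get_obs()['contact_force'])"
```

```text
[ 0.6865 -0.0924  0.0119] jaw 24.7 open 0.0374 q7 -0.4 t 4.9667
[ 0.10960055 -0.12374625 -0.7259127 ]
```

View pics/a5_wrist.png

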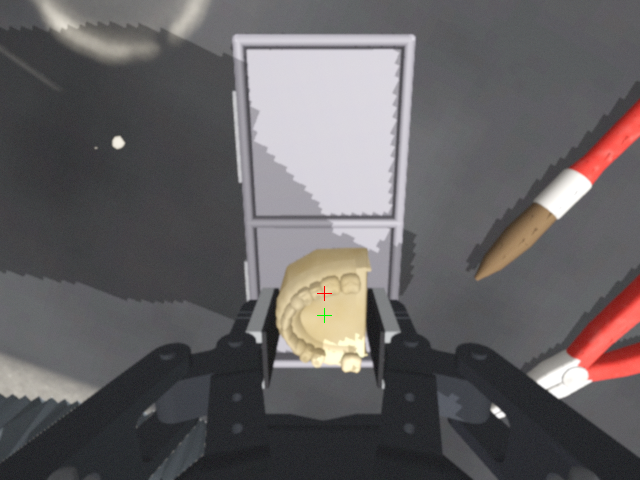

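carry_out(
  increments=[
    {"dx": 0, "dy": 0, "dz": -1, "spin": 0, "claw": 30},
    {"dx": 0, "dy": 0, "dz": -1.5, "spin": 0, "claw": 30},
    {"dx": 0, "dy": 0, "dz": -2, "spin": 0, "claw": 30},
    {"dx": 0, "dy": 0, "dz": -2, "spin": 0, "claw": 30},
    {"dx": 0, "dy": 0, "dz": -2, "spin": 0, "claw": 30},
  ],
)

```text
time: 5.43
position: [0.6868, -0.0925, 0.0103]
eef_rot: [[-0.418, 0.908, 0.0], [0.908, 0.418, -0.0], [-0.0, 0.0, -1.0]]
contact_force: [-0.0, 0.1, -0.3]
opening: 0.0372
```

carry_out(
  increments=[
    {"dx": 0, "dy": 0, "dz": -0.5, "spin": 0, "claw": 30},
    {"dx": 0, "dy": 0, "dz": -1, "spin": 0, "claw": 30},
    {"dx": 0, "dy": 0, "dz": -1.5, "spin": 0, "claw": 30},
    {"dx": 0, "dy": 0, "dz": -2, "spin": 0, "claw": 30},
    {"dx": 0, "dy": 0, "dz": -2, "spin": 0, "claw": 30},
  ],
)

```text
time: 5.85
position: [0.6869, -0.0925, 0.0099]
eef_rot: [[-0.418, 0.908, 0.001], [0.908, 0.418, -0.001], [-0.001, 0.0, -1.0]]
contact_force: [-4.1, -0.9, 13.1]
opening: 0.0371
```

Contact at 13 N with TCP at z = 9.9 mm. Releasing, then rising.

carry_out(
  increments=[
    {"dx": 0, "dy": 0, "dz": 0, "spin": 0, "claw": 42},
    {"dx": 0, "dy": 0, "dz": 0, "spin": 0, "claw": 48},
    {"dx": 0, "dy": 0, "dz": 0, "spin": 0, "claw": 54},
    {"dx": 0, "dy": 0, "dz": 0, "spin": 0, "claw": 60},
    {"dx": 0, "dy": 0, "dz": 3, "spin": 0, "claw": 60},
  ],
)

```text
time: 6.27
position: [0.6864, -0.0924, 0.0106]
eef_rot: [[-0.419, 0.908, -0.001], [0.908, 0.419, 0.0], [0.001, -0.001, -1.0]]
contact_force: [0.1, 1.0, -0.7]
opening: 0.06
```

carry_out(
  increments=[
    {"dx": 0, "dy": 0, "dz": 10, "spin": 0, "claw": 62},
    {"dx": 0, "dy": 0, "dz": 30, "spin": 0, "claw": 62},
    {"dx": 0, "dy": 0, "dz": 60, "spin": 0, "claw": 62},
    {"dx": 0, "dy": 0, "dz": 95, "spin": 0, "claw": 70},
    {"dx": 0, "dy": 0, "dz": 110, "spin": 0, "claw": 75},
  ],
)

```text
time: 6.68
position: [0.6885, -0.0921, 0.1262]
eef_rot: [[-0.419, 0.908, 0.005], [0.908, 0.419, -0.0], [-0.002, 0.004, -1.0]]
contact_force: [1.4, 0.5, 0.7]
opening: 0.0749
```

```bash
python3 w.py a6 wrist
```

```text
[ 0.6885 -0.0921  0.1262] jaw 24.7 open 0.0749 q7 4.1 t 6.6833
```

View pics/a6_wrist.png

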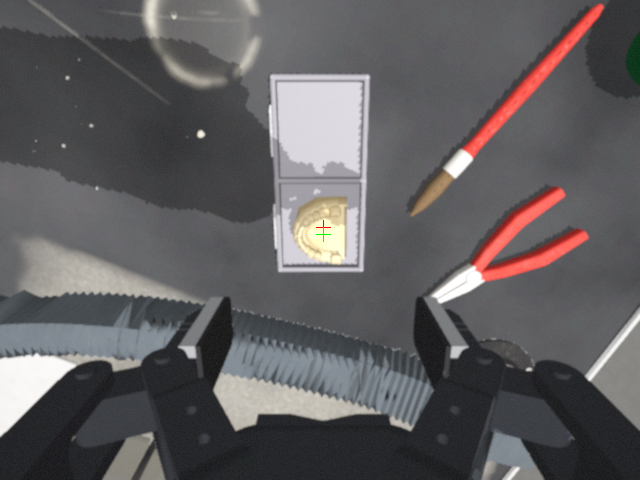

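S2 sits inside the lower bay, centred around (321,231) with the bay at (321,226). Next is the large model.

carry_out(
  increments=[
    {"dx": -31, "dy": 24, "dz": 10, "spin": -3, "claw": 85},
    {"dx": -62, "dy": 48, "dz": 10, "spin": -7, "claw": 85},
    {"dx": -93, "dy": 71, "dz": 10, "spin": -7, "claw": 85},
    {"dx": -124, "dy": 95, "dz": 10, "spin": -7, "claw": 85},
    {"dx": -155, "dy": 119, "dz": 10, "spin": -7, "claw": 85},
  ],
)

```text
time: 7.15
position: [0.5302, 0.0272, 0.1318]
eef_rot: [[-0.304, 0.953, 0.001], [0.953, 0.304, 0.0], [-0.0, 0.001, -1.0]]
contact_force: [0.1, 1.2, -1.0]
opening: 0.085
```

carry_out(
  increments=[
    {"dx": -20, "dy": 15, "dz": 0, "spin": 0, "claw": 85},
    {"dx": -29, "dy": 22, "dz": 0, "spin": 0, "claw": 85},
    {"dx": -29, "dy": 22, "dz": 0, "spin": 0, "claw": 85},
    {"dx": -29, "dy": 22, "dz": 0, "spin": 0, "claw": 85},
    {"dx": -29, "dy": 22, "dz": 0, "spin": 0, "claw": 85},
  ],
)

```text
time: 7.57
position: [0.5042, 0.0478, 0.1314]
eef_rot: [[-0.303, 0.953, 0.001], [0.953, 0.303, -0.0], [-0.001, 0.001, -1.0]]
contact_force: [0.8, -0.3, -0.3]
opening: 0.0853
```

```bash
python3 w.py b1 wrist
```

```text
[0.5042 0.0478 0.1314] jaw 17.7 open 0.0853 q7 -20.6 t 7.5667
```

View pics/b1_wrist.png

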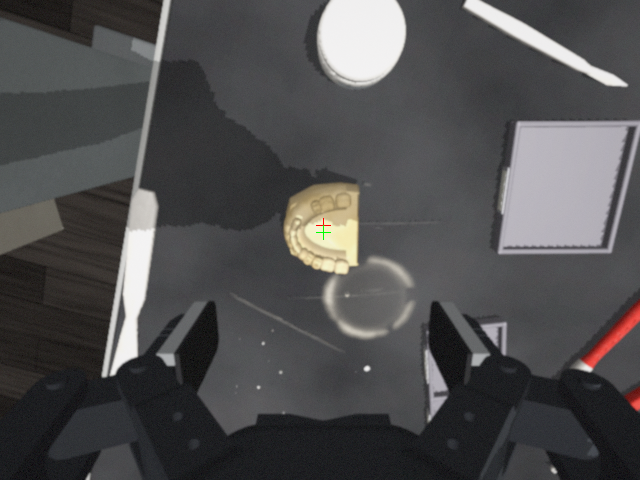

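The large model is centred at (321,228), aligned with the cross at (324,227). Descending.

carry_out(
  increments=[
    {"dx": 0, "dy": 0, "dz": -36, "spin": 0, "claw": 85},
    {"dx": 0, "dy": 0, "dz": -74, "spin": 0, "claw": 85},
    {"dx": 0, "dy": 0, "dz": -106, "spin": 0, "claw": 85},
    {"dx": 0, "dy": 0, "dz": -122, "spin": 0, "claw": 85},
    {"dx": 0, "dy": 0, "dz": -127, "spin": 0, "claw": 85},
  ],
)

```text
time: 8.03
position: [0.5024, 0.0477, 0.0013]
eef_rot: [[-0.304, 0.953, -0.003], [0.953, 0.304, -0.001], [-0.0, -0.004, -1.0]]
contact_force: [-0.2, 0.1, -0.7]
opening: 0.0852
```

carry_out(
  increments=[
    {"dx": 0, "dy": 0, "dz": 0, "spin": 0, "claw": 75},
    {"dx": 0, "dy": 0, "dz": 0, "spin": 0, "claw": 65},
    {"dx": 0, "dy": 0, "dz": 0, "spin": 0, "claw": 58},
    {"dx": 0, "dy": 0, "dz": 0, "spin": 0, "claw": 50},
    {"dx": 0, "dy": 0, "dz": 0, "spin": 0, "claw": 46},
  ],
)

```text
time: 8.45
position: [0.5036, 0.0482, 0.0057]
eef_rot: [[-0.304, 0.953, 0.002], [0.953, 0.304, 0.0], [-0.0, 0.002, -1.0]]
contact_force: [-0.6, -0.4, 5.1]
opening: 0.0532
```

carry_out(
  increments=[
    {"dx": 0, "dy": 0, "dz": 0, "spin": 0, "claw": 46},
    {"dx": 0, "dy": 0, "dz": 0, "spin": 0, "claw": 46},
    {"dx": 0, "dy": 0, "dz": 10, "spin": 0, "claw": 46},
    {"dx": 0, "dy": 0, "dz": 25, "spin": 0, "claw": 46},
    {"dx": 0, "dy": 0, "dz": 50, "spin": 0, "claw": 46},
  ],
)

```text
time: 8.87
position: [0.5022, 0.0485, 0.0543]
eef_rot: [[-0.305, 0.952, -0.002], [0.952, 0.305, -0.0], [0.0, -0.002, -1.0]]
contact_force: [0.2, -0.2, -0.4]
opening: 0.0533
```

```bash
python3 w.py b2 wrist
```

```text
[0.5022 0.0485 0.0543] jaw 17.8 open 0.0533 q7 -27.8 t 8.8667
```

View pics/b2_wrist.png

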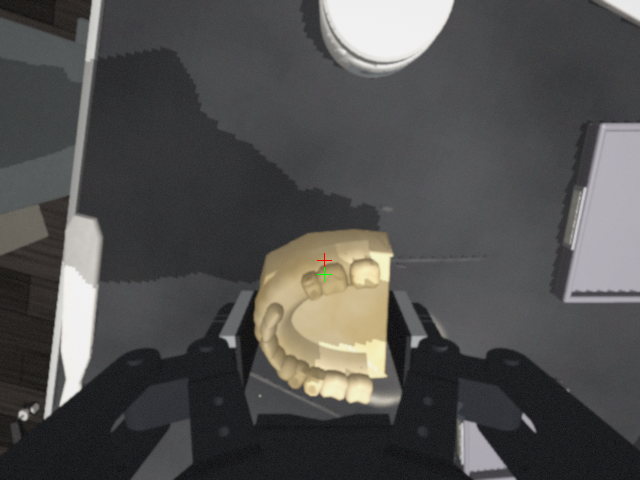

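Held at 53 mm. Moving to the large tray.

carry_out(
  increments=[
    {"dx": 20, "dy": 10, "dz": 12, "spin": 0, "claw": 46},
    {"dx": 55, "dy": 27, "dz": 15, "spin": 0, "claw": 46},
    {"dx": 91, "dy": 45, "dz": 15, "spin": 0, "claw": 46},
    {"dx": 127, "dy": 63, "dz": 15, "spin": 0, "claw": 46},
    {"dx": 162, "dy": 80, "dz": 15, "spin": 0, "claw": 46},
  ],
)

```text
time: 9.33
position: [0.6668, 0.1289, 0.0707]
eef_rot: [[-0.304, 0.953, 0.002], [0.953, 0.304, 0.001], [0.0, 0.002, -1.0]]
contact_force: [0.2, 0.7, -1.1]
opening: 0.0539
```

carry_out(
  increments=[
    {"dx": 0, "dy": 0, "dz": -5, "spin": 0, "claw": 46},
    {"dx": 0, "dy": 0, "dz": -20, "spin": 0, "claw": 46},
    {"dx": 0, "dy": 0, "dz": -35, "spin": 0, "claw": 46},
    {"dx": 0, "dy": 0, "dz": -42, "spin": 0, "claw": 46},
    {"dx": 0, "dy": 0, "dz": -45, "spin": 0, "claw": 46},
  ],
)

```text
time: 9.75
position: [0.6626, 0.1272, 0.0221]
eef_rot: [[-0.304, 0.953, -0.004], [0.953, 0.304, -0.002], [-0.0, -0.004, -1.0]]
contact_force: [-0.1, 0.3, -1.8]
opening: 0.0533
```

```bash
python3 w.py b3 wrist
```

```text
[0.6626 0.1272 0.0221] jaw 17.7 open 0.0533 q7 -24.6 t 9.75
```

View pics/b3_wrist.png

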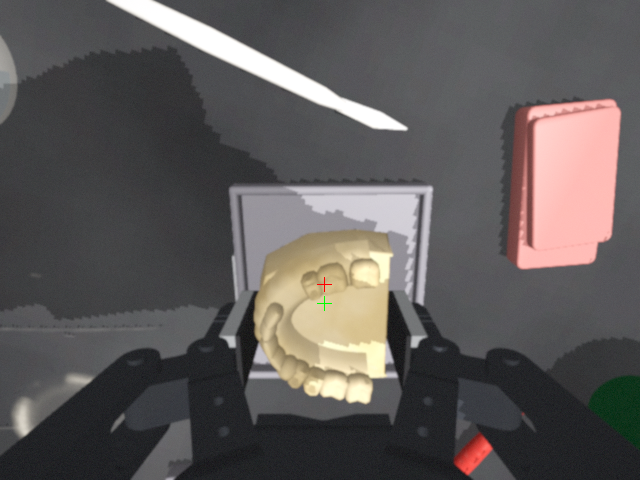

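carry_out(
  increments=[
    {"dx": 1, "dy": 0, "dz": -6, "spin": 0, "claw": 46},
    {"dx": 1, "dy": 0, "dz": -10, "spin": 0, "claw": 46},
    {"dx": 1, "dy": 0, "dz": -13, "spin": 0, "claw": 46},
    {"dx": 1, "dy": 0, "dz": -14, "spin": 0, "claw": 46},
    {"dx": 1, "dy": 0, "dz": -14, "spin": 0, "claw": 46},
  ],
)

```text
time: 10.22
position: [0.6657, 0.1285, 0.0102]
eef_rot: [[-0.305, 0.952, -0.0], [0.952, 0.305, -0.0], [-0.0, -0.0, -1.0]]
contact_force: [-0.3, -0.1, -0.8]
opening: 0.0532
```

carry_out(
  increments=[
    {"dx": 0, "dy": 0, "dz": -0.5, "spin": 0, "claw": 46},
    {"dx": 0, "dy": 0, "dz": -1, "spin": 0, "claw": 46},
    {"dx": 0, "dy": 0, "dz": -1.5, "spin": 0, "claw": 46},
    {"dx": 0, "dy": 0, "dz": -2, "spin": 0, "claw": 46},
    {"dx": 0, "dy": 0, "dz": -2, "spin": 0, "claw": 46},
  ],
)

```text
time: 10.63
position: [0.6659, 0.1286, 0.0088]
eef_rot: [[-0.305, 0.952, 0.001], [0.952, 0.305, -0.0], [-0.0, 0.0, -1.0]]
contact_force: [-1.0, -0.8, 3.4]
opening: 0.0534
```

Light contact (3.4 N) at the expected height. Releasing.

carry_out(
  increments=[
    {"dx": 0, "dy": 0, "dz": 0, "spin": 0, "claw": 58},
    {"dx": 0, "dy": 0, "dz": 0, "spin": 0, "claw": 63},
    {"dx": 0, "dy": 0, "dz": 0, "spin": 0, "claw": 68},
    {"dx": 0, "dy": 0, "dz": 0, "spin": 0, "claw": 74},
    {"dx": 0, "dy": 0, "dz": 3, "spin": 0, "claw": 74},
  ],
)

```text
time: 11.05
position: [0.6654, 0.1285, 0.0108]
eef_rot: [[-0.305, 0.952, -0.001], [0.952, 0.305, -0.0], [0.0, -0.001, -1.0]]
contact_force: [0.0, 0.6, -0.6]
opening: 0.074
```

carry_out(
  increments=[
    {"dx": 0, "dy": 0, "dz": 10, "spin": 0, "claw": 76},
    {"dx": 0, "dy": 0, "dz": 30, "spin": 0, "claw": 76},
    {"dx": 0, "dy": 0, "dz": 60, "spin": 0, "claw": 80},
    {"dx": 0, "dy": 0, "dz": 95, "spin": 0, "claw": 85},
    {"dx": 0, "dy": 0, "dz": 120, "spin": 0, "claw": 85},
  ],
)

```text
time: 11.47
position: [0.6662, 0.1289, 0.1347]
eef_rot: [[-0.305, 0.952, 0.002], [0.952, 0.305, 0.001], [0.0, 0.002, -1.0]]
contact_force: [0.5, 0.6, 0.5]
opening: 0.0847
```

```bash
python3 w.py b4 wrist
```

```text
[0.6662 0.1289 0.1347] jaw 17.7 open 0.0847 q7 -20.1 t 11.4667
```

View pics/b4_wrist.png

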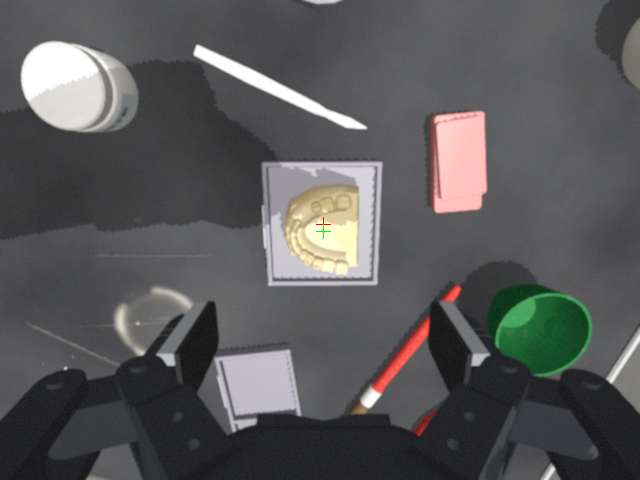

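The large model sits centred in its tray: (322,228) against (322,224). Now the jar.

carry_out(
  increments=[
    {"dx": -38, "dy": 9, "dz": 0, "spin": -5, "claw": 85},
    {"dx": -76, "dy": 19, "dz": 0, "spin": -10, "claw": 85},
    {"dx": -114, "dy": 29, "dz": 0, "spin": -15, "claw": 85},
    {"dx": -152, "dy": 39, "dz": 0, "spin": -15, "claw": 80},
    {"dx": -177, "dy": 45, "dz": 0, "spin": -15, "claw": 75},
  ],
)

```text
time: 11.93
position: [0.4851, 0.1742, 0.1321]
eef_rot: [[-0.049, 0.999, -0.001], [0.999, 0.049, -0.0], [-0.0, -0.001, -1.0]]
contact_force: [0.1, 0.7, -0.2]
opening: 0.0748
```

carry_out(
  increments=[
    {"dx": 0, "dy": 0, "dz": 0, "spin": 0, "claw": 75},
    {"dx": 0, "dy": 0, "dz": 0, "spin": 0, "claw": 75},
    {"dx": 0, "dy": 0, "dz": 0, "spin": 0, "claw": 75},
    {"dx": 0, "dy": 0, "dz": 0, "spin": 0, "claw": 75},
    {"dx": 0, "dy": 0, "dz": 0, "spin": 0, "claw": 75},
  ],
)

```text
time: 12.35
position: [0.4899, 0.1732, 0.1313]
eef_rot: [[-0.046, 0.999, 0.001], [0.999, 0.046, 0.0], [0.0, 0.001, -1.0]]
contact_force: [0.1, -0.0, 0.3]
opening: 0.0751
```

```bash
python3 w.py c1 wrist
```

```text
[0.4899 0.1732 0.1313] jaw 2.7 open 0.0751 q7 -45.3 t 12.35
```

View pics/c1_wrist.png

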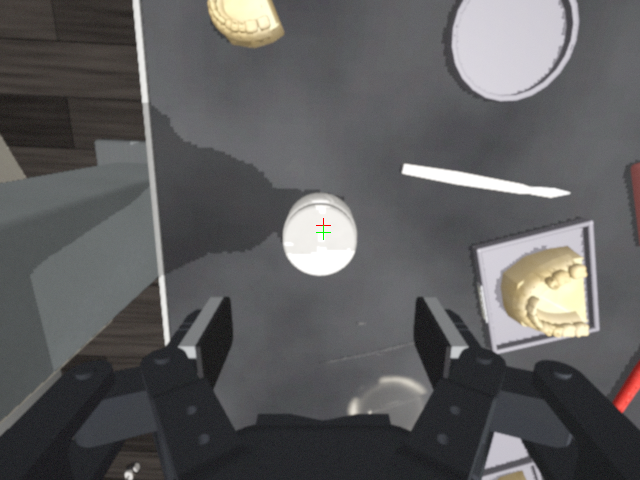

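Jar centred (320,235) on the cross. Descending and gripping.

carry_out(
  increments=[
    {"dx": -1, "dy": 0, "dz": -36, "spin": 0, "claw": 75},
    {"dx": -1, "dy": 0, "dz": -74, "spin": 0, "claw": 75},
    {"dx": -1, "dy": 0, "dz": -106, "spin": 0, "claw": 75},
    {"dx": -1, "dy": 0, "dz": -122, "spin": 0, "claw": 75},
    {"dx": -1, "dy": 0, "dz": -127, "spin": 0, "claw": 75},
  ],
)

```text
time: 12.82
position: [0.4869, 0.173, 0.0013]
eef_rot: [[-0.048, 0.999, -0.004], [0.999, 0.048, -0.002], [-0.002, -0.004, -1.0]]
contact_force: [-0.5, -0.3, 0.9]
opening: 0.0753
```

carry_out(
  increments=[
    {"dx": -1, "dy": 0, "dz": 0, "spin": 0, "claw": 66},
    {"dx": -1, "dy": 0, "dz": 0, "spin": 0, "claw": 58},
    {"dx": -1, "dy": 0, "dz": 0, "spin": 0, "claw": 52},
    {"dx": -1, "dy": 0, "dz": 0, "spin": 0, "claw": 46},
    {"dx": -1, "dy": 0, "dz": 0, "spin": 0, "claw": 42},
  ],
)

```text
time: 13.23
position: [0.4875, 0.1736, 0.0056]
eef_rot: [[-0.047, 0.999, 0.002], [0.999, 0.047, 0.001], [0.001, 0.002, -1.0]]
contact_force: [-0.4, -0.1, 8.5]
opening: 0.0512
```

carry_out(
  increments=[
    {"dx": 0, "dy": 0, "dz": 0, "spin": 0, "claw": 42},
    {"dx": 0, "dy": 0, "dz": 0, "spin": 0, "claw": 42},
    {"dx": 0, "dy": 0, "dz": 10, "spin": 0, "claw": 42},
    {"dx": 0, "dy": 0, "dz": 25, "spin": 0, "claw": 42},
    {"dx": 0, "dy": 0, "dz": 55, "spin": 0, "claw": 42},
  ],
)

```text
time: 13.65
position: [0.4857, 0.1732, 0.0589]
eef_rot: [[-0.048, 0.999, -0.003], [0.999, 0.048, -0.002], [-0.001, -0.003, -1.0]]
contact_force: [0.2, 0.1, -1.2]
opening: 0.0512
```

```bash
python3 w.py c2 wrist
```

```text
[0.4857 0.1732 0.0589] jaw 2.8 open 0.0512 q7 -51.0 t 13.65
```

View pics/c2_wrist.png

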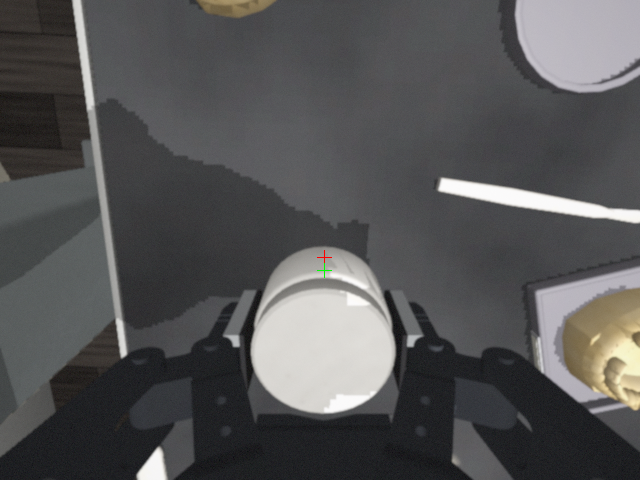

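carry_out(
  increments=[
    {"dx": 14, "dy": 16, "dz": 10, "spin": 3, "claw": 42},
    {"dx": 40, "dy": 45, "dz": 10, "spin": 6, "claw": 42},
    {"dx": 67, "dy": 75, "dz": 10, "spin": 10, "claw": 42},
    {"dx": 94, "dy": 105, "dz": 10, "spin": 15, "claw": 42},
    {"dx": 121, "dy": 136, "dz": 10, "spin": 20, "claw": 42},
  ],
)

```text
time: 14.12
position: [0.6094, 0.3101, 0.071]
eef_rot: [[-0.389, 0.921, 0.001], [0.921, 0.389, 0.0], [-0.0, 0.001, -1.0]]
contact_force: [0.3, -0.2, -1.7]
opening: 0.0512
```

carry_out(
  increments=[
    {"dx": 0, "dy": 0, "dz": -5, "spin": 0, "claw": 42},
    {"dx": 0, "dy": 0, "dz": -20, "spin": 0, "claw": 42},
    {"dx": 0, "dy": 0, "dz": -35, "spin": 0, "claw": 42},
    {"dx": 0, "dy": 0, "dz": -42, "spin": 0, "claw": 42},
    {"dx": 0, "dy": 0, "dz": -45, "spin": 0, "claw": 42},
  ],
)

```text
time: 14.53
position: [0.6061, 0.3075, 0.0221]
eef_rot: [[-0.386, 0.923, -0.003], [0.923, 0.386, -0.003], [-0.002, -0.004, -1.0]]
contact_force: [-0.0, -0.5, -0.8]
opening: 0.0511
```

```bash
python3 w.py c3 wrist
```

```text
[0.6061 0.3075 0.0221] jaw 22.7 open 0.0511 q7 -36.8 t 14.5333
```

View pics/c3_wrist.png

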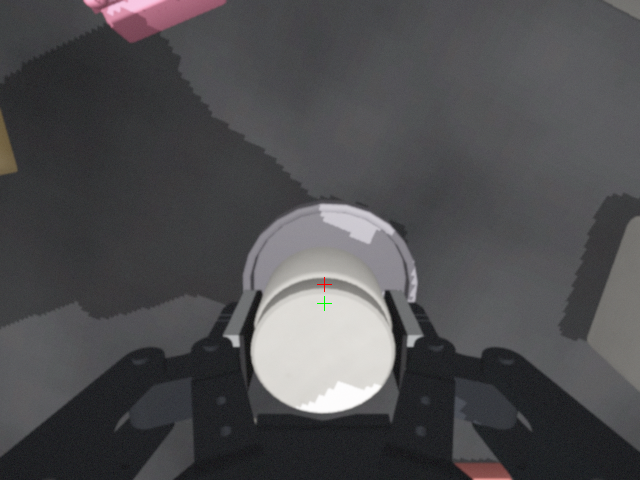

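carry_out(
  increments=[
    {"dx": 1, "dy": 0, "dz": -6, "spin": 0, "claw": 42},
    {"dx": 1, "dy": 0, "dz": -10, "spin": 0, "claw": 42},
    {"dx": 1, "dy": 0, "dz": -13, "spin": 0, "claw": 42},
    {"dx": 1, "dy": 0, "dz": -14, "spin": 0, "claw": 42},
    {"dx": 1, "dy": 0, "dz": -14, "spin": 0, "claw": 42},
  ],
)

```text
time: 15.0
position: [0.6087, 0.3095, 0.0102]
eef_rot: [[-0.387, 0.922, -0.0], [0.922, 0.387, -0.0], [-0.0, -0.0, -1.0]]
contact_force: [-0.0, 0.8, -1.0]
opening: 0.0513
```

carry_out(
  increments=[
    {"dx": 0, "dy": 0, "dz": -0.5, "spin": 0, "claw": 42},
    {"dx": 0, "dy": 0, "dz": -1, "spin": 0, "claw": 42},
    {"dx": 0, "dy": 0, "dz": -1.5, "spin": 0, "claw": 42},
    {"dx": 0, "dy": 0, "dz": -2, "spin": 0, "claw": 42},
    {"dx": 0, "dy": 0, "dz": -2, "spin": 0, "claw": 42},
  ],
)

```text
time: 15.42
position: [0.6089, 0.3096, 0.0087]
eef_rot: [[-0.386, 0.922, 0.0], [0.922, 0.386, 0.0], [-0.0, 0.0, -1.0]]
contact_force: [-0.8, -0.4, 3.2]
opening: 0.0509
```

carry_out(
  increments=[
    {"dx": 0, "dy": 0, "dz": 0, "spin": 0, "claw": 56},
    {"dx": 0, "dy": 0, "dz": 0, "spin": 0, "claw": 61},
    {"dx": 0, "dy": 0, "dz": 0, "spin": 0, "claw": 66},
    {"dx": 0, "dy": 0, "dz": 0, "spin": 0, "claw": 72},
    {"dx": 0, "dy": 0, "dz": 3, "spin": 0, "claw": 72},
  ],
)

```text
time: 15.83
position: [0.6085, 0.3094, 0.0108]
eef_rot: [[-0.387, 0.922, -0.001], [0.922, 0.387, -0.0], [-0.0, -0.001, -1.0]]
contact_force: [0.0, -0.1, -0.3]
opening: 0.072
```

carry_out(
  increments=[
    {"dx": 0, "dy": 0, "dz": 10, "spin": 0, "claw": 74},
    {"dx": 0, "dy": 0, "dz": 30, "spin": 0, "claw": 74},
    {"dx": 0, "dy": 0, "dz": 60, "spin": 0, "claw": 76},
    {"dx": 0, "dy": 0, "dz": 95, "spin": 0, "claw": 76},
    {"dx": 0, "dy": 0, "dz": 120, "spin": 0, "claw": 76},
  ],
)

```text
time: 16.25
position: [0.6091, 0.3101, 0.1347]
eef_rot: [[-0.387, 0.922, 0.002], [0.922, 0.387, 0.001], [0.001, 0.002, -1.0]]
contact_force: [0.0, 0.3, -0.3]
opening: 0.0762
```

```bash
python3 w.py c4 wrist
```

```text
[0.6091 0.3101 0.1347] jaw 22.7 open 0.0762 q7 -32.1 t 16.25
```

View pics/c4_wrist.png

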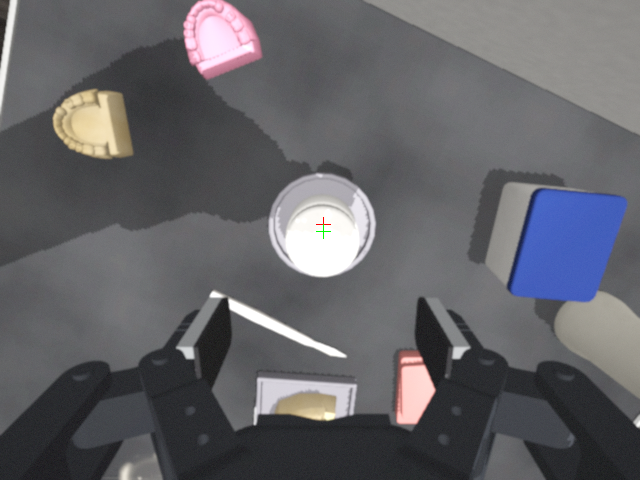

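The jar stands centred in its stand. Now S1, at (95,125) in this view; pink stays at (222,38).

carry_out(
  increments=[
    {"dx": -36, "dy": 1, "dz": 0, "spin": 3, "claw": 76},
    {"dx": -72, "dy": 2, "dz": 0, "spin": 7, "claw": 76},
    {"dx": -108, "dy": 3, "dz": 0, "spin": 7, "claw": 76},
    {"dx": -144, "dy": 4, "dz": 0, "spin": 7, "claw": 76},
    {"dx": -177, "dy": 4, "dz": -5, "spin": 7, "claw": 76},
  ],
)

```text
time: 16.72
position: [0.4302, 0.3138, 0.1276]
eef_rot: [[-0.496, 0.868, 0.001], [0.868, 0.496, 0.001], [0.0, 0.002, -1.0]]
contact_force: [0.4, -0.3, -0.5]
opening: 0.0758
```

carry_out(
  increments=[
    {"dx": 0, "dy": 0, "dz": 0, "spin": 0, "claw": 75},
    {"dx": 0, "dy": 0, "dz": 0, "spin": 0, "claw": 75},
    {"dx": 0, "dy": 0, "dz": 0, "spin": 0, "claw": 75},
    {"dx": 0, "dy": 0, "dz": 0, "spin": 0, "claw": 75},
    {"dx": 0, "dy": 0, "dz": 0, "spin": 0, "claw": 75},
  ],
)

```text
time: 17.13
position: [0.4331, 0.3135, 0.1263]
eef_rot: [[-0.495, 0.869, 0.001], [0.869, 0.495, 0.0], [-0.0, 0.001, -1.0]]
contact_force: [0.1, -0.0, -0.1]
opening: 0.0752
```

```bash
python3 w.py d1 wrist
```

```text
[0.4331 0.3135 0.1263] jaw 29.6 open 0.0752 q7 -41.5 t 17.1333
```

View pics/d1_wrist.png

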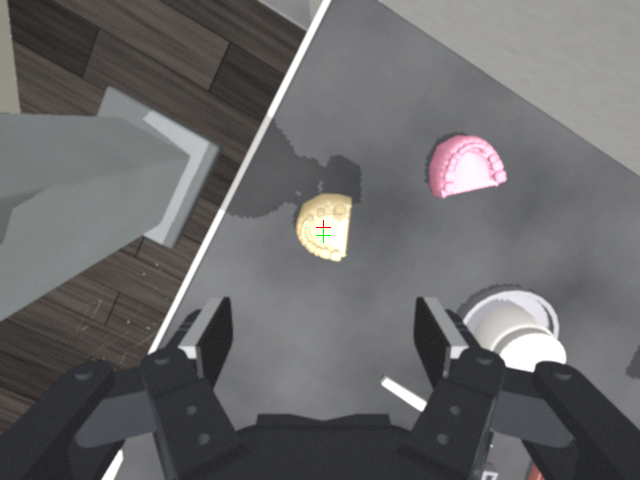

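S1 is centred at (324,227) and its back edge leans about 4° clockwise, so I'm trimming spin by −3 and descending.

carry_out(
  increments=[
    {"dx": 0, "dy": 0, "dz": -36, "spin": -2, "claw": 75},
    {"dx": 0, "dy": 0, "dz": -72, "spin": -3, "claw": 75},
    {"dx": 0, "dy": 0, "dz": -102, "spin": -3, "claw": 75},
    {"dx": 0, "dy": 0, "dz": -117, "spin": -3, "claw": 75},
    {"dx": 0, "dy": 0, "dz": -121, "spin": -3, "claw": 75},
  ],
)

```text
time: 17.6
position: [0.4312, 0.3128, 0.0025]
eef_rot: [[-0.45, 0.893, -0.003], [0.893, 0.45, -0.003], [-0.001, -0.004, -1.0]]
contact_force: [0.0, 0.3, 0.3]
opening: 0.0746
```

carry_out(
  increments=[
    {"dx": 0, "dy": 0, "dz": 0, "spin": 0, "claw": 60},
    {"dx": 0, "dy": 0, "dz": 0, "spin": 0, "claw": 50},
    {"dx": 0, "dy": 0, "dz": 0, "spin": 0, "claw": 42},
    {"dx": 0, "dy": 0, "dz": 0, "spin": 0, "claw": 34},
    {"dx": 0, "dy": 0, "dz": 0, "spin": 0, "claw": 30},
  ],
)

```text
time: 18.02
position: [0.4327, 0.3139, 0.0067]
eef_rot: [[-0.449, 0.893, 0.002], [0.893, 0.449, 0.002], [0.001, 0.003, -1.0]]
contact_force: [0.0, 0.6, 5.8]
opening: 0.0363
```

carry_out(
  increments=[
    {"dx": 0, "dy": 0, "dz": 0, "spin": 0, "claw": 30},
    {"dx": 0, "dy": 0, "dz": 0, "spin": 0, "claw": 30},
    {"dx": 0, "dy": 0, "dz": 10, "spin": 0, "claw": 30},
    {"dx": 0, "dy": 0, "dz": 30, "spin": 0, "claw": 30},
    {"dx": 0, "dy": 0, "dz": 60, "spin": 0, "claw": 30},
  ],
)

```text
time: 18.43
position: [0.4309, 0.3129, 0.0654]
eef_rot: [[-0.45, 0.893, -0.002], [0.893, 0.45, -0.002], [-0.001, -0.003, -1.0]]
contact_force: [1.5, -0.2, -0.7]
opening: 0.0361
```

```bash
python3 w.py d2 wrist
```

```text
[0.4309 0.3129 0.0654] jaw 26.8 open 0.0361 q7 -49.2 t 18.4333
```

View pics/d2_wrist.png

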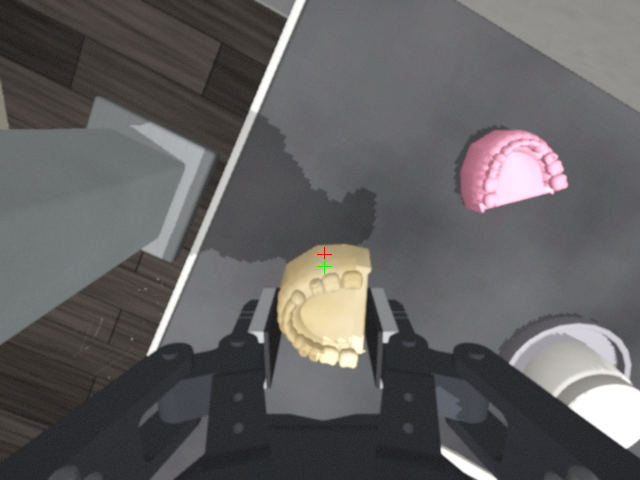

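carry_out(
  increments=[
    {"dx": 10, "dy": -15, "dz": 25, "spin": 0, "claw": 30},
    {"dx": 27, "dy": -40, "dz": 45, "spin": 0, "claw": 30},
    {"dx": 47, "dy": -72, "dz": 50, "spin": -1, "claw": 30},
    {"dx": 67, "dy": -103, "dz": 50, "spin": -2, "claw": 30},
    {"dx": 87, "dy": -133, "dz": 50, "spin": -2, "claw": 30},
  ],
)

```text
time: 18.9
position: [0.5199, 0.1787, 0.1172]
eef_rot: [[-0.417, 0.909, 0.002], [0.909, 0.417, 0.0], [-0.001, 0.002, -1.0]]
contact_force: [0.5, -0.2, -1.2]
opening: 0.0358
```

carry_out(
  increments=[
    {"dx": 20, "dy": -31, "dz": 0, "spin": 0, "claw": 30},
    {"dx": 41, "dy": -63, "dz": 0, "spin": 0, "claw": 30},
    {"dx": 62, "dy": -95, "dz": 0, "spin": 0, "claw": 30},
    {"dx": 83, "dy": -127, "dz": 0, "spin": 0, "claw": 30},
    {"dx": 103, "dy": -157, "dz": 0, "spin": 0, "claw": 30},
  ],
)

```text
time: 19.32
position: [0.6226, 0.0208, 0.1164]
eef_rot: [[-0.417, 0.909, 0.001], [0.909, 0.417, -0.0], [-0.001, 0.001, -1.0]]
contact_force: [-0.2, 0.4, -1.4]
opening: 0.0356
```

carry_out(
  increments=[
    {"dx": 20, "dy": -30, "dz": 0, "spin": 0, "claw": 30},
    {"dx": 35, "dy": -53, "dz": -10, "spin": 0, "claw": 30},
    {"dx": 35, "dy": -53, "dz": -45, "spin": 0, "claw": 30},
    {"dx": 35, "dy": -53, "dz": -75, "spin": 0, "claw": 30},
    {"dx": 35, "dy": -53, "dz": -85, "spin": 0, "claw": 30},
  ],
)

```text
time: 19.73
position: [0.6549, -0.0309, 0.0275]
eef_rot: [[-0.417, 0.909, -0.004], [0.909, 0.417, -0.0], [0.002, -0.004, -1.0]]
contact_force: [0.1, -0.0, -0.3]
opening: 0.0361
```

```bash
python3 w.py d3 wrist
```

```text
[ 0.6549 -0.0309  0.0275] jaw 24.6 open 0.0361 q7 -9.5 t 19.7333
```

View pics/d3_wrist.png

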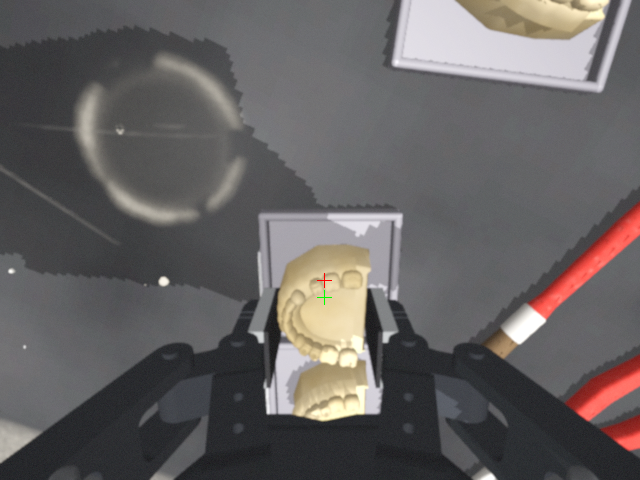

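carry_out(
  increments=[
    {"dx": 1, "dy": 0, "dz": -8, "spin": 0, "claw": 30},
    {"dx": 1, "dy": 0, "dz": -14, "spin": 0, "claw": 30},
    {"dx": 1, "dy": 0, "dz": -17, "spin": 0, "claw": 30},
    {"dx": 1, "dy": 0, "dz": -19, "spin": 0, "claw": 30},
    {"dx": 1, "dy": 0, "dz": -19, "spin": 0, "claw": 30},
  ],
)

```text
time: 20.2
position: [0.658, -0.0292, 0.0118]
eef_rot: [[-0.419, 0.908, 0.001], [0.908, 0.419, -0.0], [-0.0, 0.001, -1.0]]
contact_force: [-0.2, -1.0, -0.3]
opening: 0.0361
```

carry_out(
  increments=[
    {"dx": 0, "dy": 0, "dz": -0.5, "spin": 0, "claw": 30},
    {"dx": 0, "dy": 0, "dz": -1, "spin": 0, "claw": 30},
    {"dx": 0, "dy": 0, "dz": -1.5, "spin": 0, "claw": 30},
    {"dx": 0, "dy": 0, "dz": -2, "spin": 0, "claw": 30},
    {"dx": 0, "dy": 0, "dz": -2, "spin": 0, "claw": 30},
  ],
)

```text
time: 20.62
position: [0.658, -0.0295, 0.0099]
eef_rot: [[-0.418, 0.908, 0.001], [0.908, 0.418, -0.0], [-0.001, 0.0, -1.0]]
contact_force: [-0.8, -1.2, 4.8]
opening: 0.036
```

Contact at 9.9 mm, the same as S2. Releasing.

carry_out(
  increments=[
    {"dx": 0, "dy": 0, "dz": 0, "spin": 0, "claw": 42},
    {"dx": 0, "dy": 0, "dz": 0, "spin": 0, "claw": 48},
    {"dx": 0, "dy": 0, "dz": 0, "spin": 0, "claw": 54},
    {"dx": 0, "dy": 0, "dz": 0, "spin": 0, "claw": 60},
    {"dx": 0, "dy": 0, "dz": 3, "spin": 0, "claw": 60},
  ],
)

```text
time: 21.03
position: [0.6574, -0.0294, 0.0118]
eef_rot: [[-0.419, 0.908, -0.001], [0.908, 0.419, -0.0], [0.0, -0.001, -1.0]]
contact_force: [0.0, 1.1, -0.3]
opening: 0.0599
```

carry_out(
  increments=[
    {"dx": 0, "dy": 0, "dz": 10, "spin": 0, "claw": 62},
    {"dx": 0, "dy": 0, "dz": 30, "spin": 0, "claw": 62},
    {"dx": 0, "dy": 0, "dz": 60, "spin": 0, "claw": 62},
    {"dx": 0, "dy": 0, "dz": 95, "spin": 0, "claw": 70},
    {"dx": 0, "dy": 0, "dz": 125, "spin": 0, "claw": 75},
  ],
)

```text
time: 21.45
position: [0.6577, -0.0292, 0.1399]
eef_rot: [[-0.419, 0.908, 0.0], [0.908, 0.419, 0.0], [0.0, 0.0, -1.0]]
contact_force: [0.4, -0.7, -0.9]
opening: 0.0745
```

carry_out(
  increments=[
    {"dx": -25, "dy": -30, "dz": 20, "spin": 0, "claw": 75},
    {"dx": -50, "dy": -60, "dz": 40, "spin": 0, "claw": 75},
    {"dx": -75, "dy": -90, "dz": 60, "spin": 0, "claw": 75},
    {"dx": -100, "dy": -120, "dz": 60, "spin": 0, "claw": 75},
    {"dx": -120, "dy": -150, "dz": 60, "spin": 0, "claw": 75},
  ],
)

```text
time: 21.87
position: [0.5367, -0.1803, 0.1997]
eef_rot: [[-0.419, 0.908, 0.003], [0.908, 0.419, -0.002], [-0.002, 0.002, -1.0]]
contact_force: [-0.5, -0.3, -1.3]
opening: 0.0751
```

carry_out(
  increments=[
    {"dx": -20, "dy": -35, "dz": 0, "spin": -5, "claw": 75},
    {"dx": -40, "dy": -70, "dz": 0, "spin": -10, "claw": 75},
    {"dx": -60, "dy": -100, "dz": 0, "spin": -15, "claw": 75},
    {"dx": -60, "dy": -100, "dz": 0, "spin": -15, "claw": 75},
    {"dx": -60, "dy": -100, "dz": 0, "spin": -15, "claw": 75},
  ],
)

```text
time: 22.28
position: [0.4763, -0.2815, 0.198]
eef_rot: [[-0.165, 0.986, -0.0], [0.986, 0.165, -0.001], [-0.001, -0.0, -1.0]]
contact_force: [0.5, 0.5, 0.5]
opening: 0.0751
```

```bash
python3 w.py e1 top scene; python3 - <<'E'
import cv2,numpy as np
a=cv2.imread("pics/e1_top.png")[110:260,190:510]; b=cv2.imread("pics/e1_scene.png")[130:310,180:430]
cv2.imwrite("pics/e2.png",cv2.resize(a,None,fx=2.5,fy=2.5,interpolation=cv2.INTER_CUBIC)); cv2.imwrite("pics/e3.png",cv2.resize(b,None,fx=3,fy=3,interpolation=cv2.INTER_CUBIC))
E
```

```text
[ 0.4763 -0.2815  0.198 ] jaw 9.5 open 0.0751 q7 11.5 t 22.2833
```

View pics/e2.png

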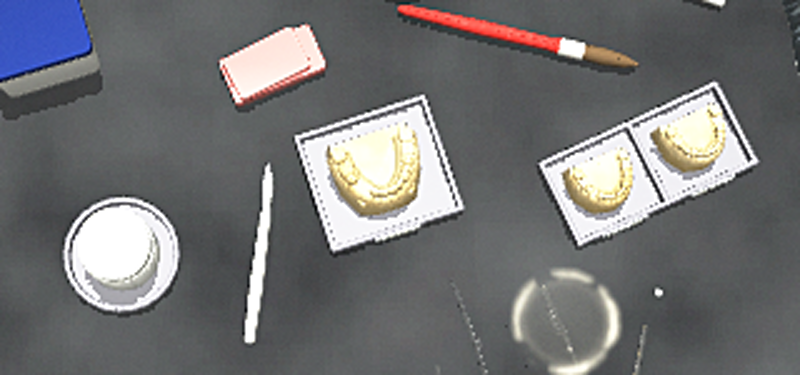

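View pics/e3.png

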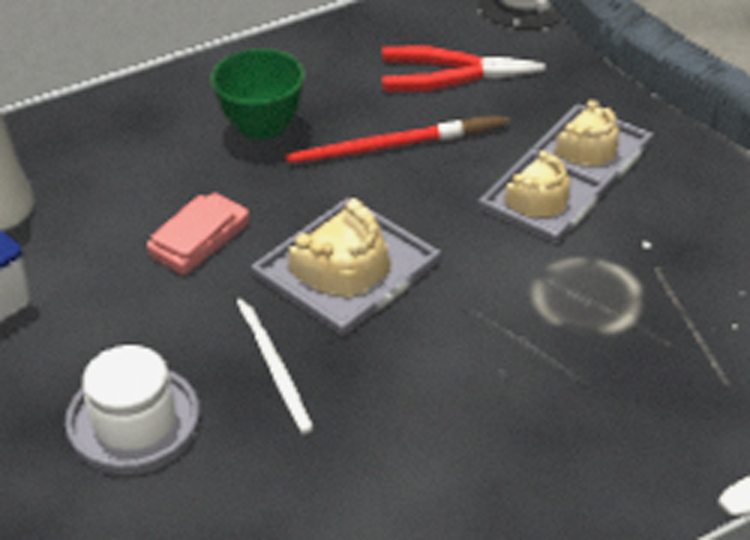

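All four stand upright in their trays in both views. One numeric check in the tray frames.

```bash
python3 - <<'E'
from rig import bot
from h import *
c=bot.read_camera("top"); im=c["image"].astype(int)
m=((im[...,0]-im[...,2]>18)&(im[...,0]>85)).astype(np.uint8)*255
for nm,u,v,h,cx,cy,a in [("L",340,178,.037,665.2,128.8,18.1),("+bay",430,183,.03,656.8,-28.7,25),("-bay",466,164,.03,685.6,-90.3,25)]:
    w=np.zeros_like(m); w[v-24:v+24,u-22:u+22]=m[v-24:v+24,u-22:u+22]
    H=cv2.convexHull(big(w)[0])[:,0,:]
    p=np.mean([cv2.boxPoints(cv2.minAreaRect((ray(c,H,z)[:,:2]*1000).astype(np.float32))).mean(0) for z in(.003,.003+h)],axis=0)
    t=np.radians(a); d=p-[cx,cy]; print(nm,"offset in tray x,y mm",np.round([d@[np.cos(t),np.sin(t)],d@[-np.sin(t),np.cos(t)]],1))
g=(im.min(2)>225).astype(np.uint8)*255; w=np.zeros_like(g); w[185:235,215:262]=g[185:235,215:262]
k=big(w)[0]; (u,v),r=cv2.minEnclosingCircle(k); p=ray(c,[[u,v]],.045)[0]*1000
print("jar cap",np.round(p,1),"r px",r,"offset",np.round(p[:2]-[608.5,309.2],1))
E
```

```text
L offset in tray x,y mm [-2.2  0.5]
+bay offset in tray x,y mm [-1.1  3.6]
-bay offset in tray x,y mm [-1.1  0.8]
jar cap [601.6 302.9  45. ] r px 22.854753494262695 offset [-6.9 -6.3]
```

The jar number is unusable: a 22.9 px radius means the mask took in the stand, where the cap should be about 16 px. Redoing it with a tighter threshold.

```bash
python3 - <<'E'
from rig import bot
from h import *
c=bot.read_camera("top"); g0=c["image"].min(2)
for th in (235,242,248):
    g=(g0>th).astype(np.uint8)*255; w=np.zeros_like(g); w[185:240,210:265]=g[185:240,210:265]
    w=cv2.morphologyEx(w,cv2.MORPH_OPEN,np.ones((5,5),np.uint8))
    k=big(w)[0]; (u,v),r=cv2.minEnclosingCircle(k); p=ray(c,[[u,v]],.045)[0]*1000
    print(th,round(u),round(v),round(r,1),np.round(p[:2]-[608.5,309.2],1))
E
```

```text
235 233 206 16.9 [3.  2.5]
242 234 206 15.9 [2.2 1.2]
248 235 207 14.9 [ 0.5 -1. ]
```

The jar is within about 4 mm of its stand's centre. Everything checks out, so I'm handing in.

```bash
python3 -c "
from rig import bot
print(bot.sign_off())"
```

```text
the job is handed in; nothing more can be done
None
```

I sorted all four things in about 23 s of robot time and handed the job in; it reported no verdict. The large model is in the large tray, one small model is in each bay of the two-bay tray, and the jar is in the round stand. The pink look-alike was left alone.

**Final checks:** the last top and scene pictures show everything upright inside its rim, with the gripper open and well clear. Measured offsets from the tray centres:

| Thing | Offset (mm) | Limit (mm) |
|---|---|---|
| large model (tray x, y) | -2.2, 0.5 | 15 |
| small model, +y bay (tray x, y) | -1.1, 3.6 | 14 |
| small model, -y bay (tray x, y) | -1.1, 0.8 | 14 |
| jar (distance from stand centre) | 1 to 4 | 13 |

**What failed or disagreed:**
- The first jar measurement was wrong because its colour mask took in the stand. I redid it with tighter thresholds, and the range above is those readings.
- Two gripper-close calls were refused for missing keys; nothing moved and I sent them again.
- I did not measure the height of the undersides directly. I judged it from a light contact at the expected height when setting each thing down (3 to 5 N, 13 N for the first small model) and from the pictures.

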